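Slide the catch bottle under the suction spout and start the vacuum

TASK

Gently push the tall narrow catch bottle along the bench, low on its body so that it slides upright without tipping, into the fork under the suction spout until it is fully home against the fork's back stop; do not grip or lift it. Then press the vacuum button on the switch box all the way down once the bottle is home, let go, and leave everything else where it stands.

Things in the scene. Friction and masses are not known exactly. Their poses are not given: they have to be found in the camera images.
- catch_bottle: Catch bottle: bare aluminium, upright, loose, 172 mm tall, 0.26 to 0.54 kg. Straight body 56 mm in diameter up to 78 mm, two thin dark bands, then a shoulder (to 98 mm) and a neck 29 mm thick (33 mm collar on top). Slides on the bench (friction 0.5 to 0.75); pushed higher than about 35 mm it may tip. Origin: centre of its underside, z up. Left or right of the middle, the spray bottle on the other side.
- seat (a point): Seat: the point on the bench where the centre of the catch bottle's underside lies when fully home in the fork. x points into the fork (the way the bottle goes in, away from the robot within 15 degrees), y left of that, z up. A black rubber spout (26 mm across) points down over it, its lower end 192 mm above the bench, 20 mm above the bottle.
- station: Catch station, fixed; origin and axes as the seat. Aluminium fork 22 mm high, no floor, open to -x: stop face at x = +28 mm; side walls 8 mm thick, inner faces at y = +-33 mm from x = -7 mm to the stop; lips flare out from there to y = +-51 mm (outside) at x = -25 mm, where the fork ends. Behind the stop a base 12 mm high and, at x = +85 mm, a pillar 24 mm thick; pipe on top at 250 mm.
- vac_button (a joint): The vacuum push button's travel: 0 when up, 0.006 m fully down; springs back; about 5 N at full travel.
- vac_button_top (a point): Centre of the top of the vacuum button: a round steel button 28 mm in diameter in a dark steel housing in the middle of the top of a fixed grey box 90 x 90 x 40 mm; pressed straight down; its top is 62 mm above the bench. The box stands far to the left or right; the like box with a dial meter on top is on the other side and is not used.
- spray_bottle: Bystander: white trigger spray bottle, 60 mm in diameter, 186 mm tall, with a grey pistol head. Origin: centre of underside, z up.
- record_clamp: Bystander: round steel record clamp, 72 mm in diameter, 34 mm tall, near the robot. Origin: centre of underside, z up.
- stylus_jar: Bystander: small glass jar, 40 mm in diameter, 42 mm tall. Origin: centre of underside, z up.
- adapter: Bystander: flat aluminium ring, 38 mm in diameter, 8 mm high. Origin: centre of underside, z up.
- pen_cup: Bystander: dark steel cup with pens, 68 mm in diameter, 145 mm tall with the pens. Origin: centre of underside, z up.
- brush: Bystander: a brush lying on the bench. Origin: centre of its underside; x along it.
Things that resemble listed ones, but are neither listed nor needed, are in the scene too. What is shaped like the station but yellow is not meant. Leave any blue look-alike of the part that bears vac_button alone.

How it is judged:
By the outcome, as a careful person would: the job done as asked, in the order asked, and still so for the second after the job is handed in, with the robot touching nothing.
It also fails if it takes over 69 s, if anything falls off the work surface, if the arm or the gripper's body presses on something with over 40 N, if the wrist force passes 120 N, or if a joint passes its speed limit or range.

ROBOT

A 6-joint arm with a two-finger parallel gripper is mounted at the origin on the work surface. World frame = base frame: x ahead of the robot, y to its left, z up, the work surface at z = 0. Lengths are in m, angles in rad, forces in N, time in s.
With the tool pointing down it reaches from about 0.325 to 1 m from the base axis. Payload 5.1 kg.
Tool frame: the origin (TCP) lies midway between the tips of the shut fingers; the grasp point (between the pads) lies 19 mm behind it; z points along the fingers, y is the line along which they close (so a half turn about z gives the same grasp; the last joint's range is limited). The gripper opens to 85 mm and grips with 20 to 120 N. Pads are 22 mm wide; open, the fingers measure 114 mm over their backs; the gripper's body (76 mm by 85 mm) begins 54 mm behind the grasp point. The pads swing forward as they close: fully open they stand 13 mm farther back than shut.
Start: joints at [1.037, 0.124, 1.65, -0, 1.367, -0.083], TCP at [0.283, 0.585, 0.231] pointing down, gripper open.
Joint ranges: [-2.61, 2.61], [-1.02, 2.33], [0.03, 2.71], [-1.35, 4.49], [0.32, 2.68], [-2.91, 2.91]. Speed limits (rad/s): [2.57, 2.57, 3.14, 3.14, 3.14, 3.14].

INTERFACE

Orientations are given as [roll, pitch, yaw] about the fixed x, y, z axes, in that order (R = Rz(yaw) Ry(pitch) Rx(roll)).
In Python, from plant import env gives the robot as it stands.
- The arm moves only by the tool play_rows, never from a script. Its argument "increments" is text: rows parted by semicolons, each of 6 numbers parted by spaces: the shift along the tool's x, y, z each as a share of 30 cm, from -1 to 1, then the turn, a rotation vector about the tool's x, y, z each as a share of pi rad, from -1 to 1. In form: x y z rx ry rz; .... A call has 1 to 5 rows; each row is the pose to reach, as a shift and turn from the pose commanded when the call began, along the tool's axes at that moment, turning the shorter way round; what a row does not reach only later rows make up. A row lasts 1/10 s, in which the tool goes at most 50 mm and 8.59 degrees, less where a joint would pass 70% of its speed; a pose out of reach is approached as far as the arm can. A call with a number of a shift or a turn outside -1 to 1 is refused whole. A call with a gripper value outside its range is refused whole. "hand" is the closure, from -1 (fully open) to 1 (shut), set as the call begins (left out, the last holds). The fingers move at their own pace and stop on an object; "squeeze" is the grip in N (left out, the last holds). Time passes only in rows, so rows that repeat a pose let the fingers close. It gives the time, the measured TCP pose, the force, the opening and the grip force at its end, in the units of the state.
- env.sense(): the state, without advancing time (a new reading comes with each control period).
- env.read_camera(name): name is "scene" or "side" or "wrist"; returns a dict with "pixels" (400x640x3 uint8, red, green, blue), "camera_matrix" (3x3 intrinsics, pixels), "origin" and "rotation" of the camera in the world. Camera axes: x right, y down, z forward; pixel columns grow to the right and rows downward; lengths in m; the calibration is good to about 2 mm. The wrist camera is an equidistant fisheye: a pixel r from the principal point sees the ray r / f radians off the axis. A picture is of the moment at which its call begins. There is no depth.
- env.sign_off(): hands the job in; it is judged then, once.
The state is a dict: "clock": time; "joint_positions": joint angles; "joint_velocities": joint speeds; "joint_torque": joint torques, N m; "tcp_pos": TCP position; "tool_rot": TCP orientation; "force": force on the tool from outside, world axes, zero at the start; "torque": the same for the moment, N m; "grip_width": finger opening in m; "grip_force": force on a finger pad.
Only numpy, scipy, OpenCV 4.12 (cv2) and the standard library are available. Lean on these libraries where they do the work, as an engineer would, in place of code of your own. Each camera call takes 0.05 s, during which the arm holds its last target. There are 200 camera calls.

## Working session

There is one attempt and no reset: what is moved stays moved. The work goes in short steps, Python scripts to look and compute and a tool call to move; the robot and the scene stay as the last step left them, time stands still between calls to the robot, and variables do not carry over. Pictures are saved under pics/ and viewed, at most 10 in all, crops included, and the job is handed in when it is done.

Besides the shell and the picture viewer there is one more tool, called after ">>>" by a JSON object that holds its "method" and its "body", one argument or row to a line. play_rows: Moves the arm, as the interface text tells. Its arguments: {"type":"object","properties":{"increments":{"type":"string"},"hand":{"type":"number"},"squeeze":{"type":"number"}},"required":["increments"]}

```bash
mkdir -p pics
cat > h.py <<'E'
import numpy as np, cv2
from plant import env
def shot(n,f):
    c=env.read_camera(n); cv2.imwrite(f'pics/{f}.png',c['pixels'][:,:,::-1]); np.savez(f'pics/{f}.npz',**c); return c
def load(f): return dict(np.load(f'pics/{f}.npz'))
def ray(c,u,v):
    K=np.array(c['camera_matrix']); d=np.array([(u-K[0,2])/K[0,0],(v-K[1,2])/K[1,1],1.]); return np.array(c['rotation'])@d
def onz(c,u,v,z):
    o=np.array(c['origin']); d=ray(c,u,v); return o+d*(z-o[2])/d[2]
def proj(c,p):
    q=np.array(c['rotation']).T@(np.array(p)-c['origin']); q=np.array(c['camera_matrix'])@q; return q[:2]/q[2]
E
python3 - <<'E'
from h import *
for n in ('scene','side'):
    c=shot(n,n+'0'); print(n,c['origin'],np.round(c['rotation'],3).tolist(),np.round(c['camera_matrix'],1).tolist())
s=env.sense(); print(s['tcp_pos'],s['tool_rot'],s['force'],s['clock'])
E
```

```text
scene [ 1.28945264 -0.0773603   0.71665262] [-2.27, -0.0, 1.463] [[411.4, 0.0, 316.7], [0.0, 411.4, 193.0], [0.0, 0.0, 1.0]]
side [ 0.49524142 -0.88253427  0.87024715] [-2.296, -0.008, -0.005] [[407.1, 0.0, 318.2], [0.0, 407.1, 192.2], [0.0, 0.0, 1.0]]
[0.28292862 0.58457052 0.23015046] [-3.13964864e+00 -1.54101229e-04  2.69078647e+00] [-0.3785262   0.87649143  0.51307134] 0.1
```

View pics/scene0.png

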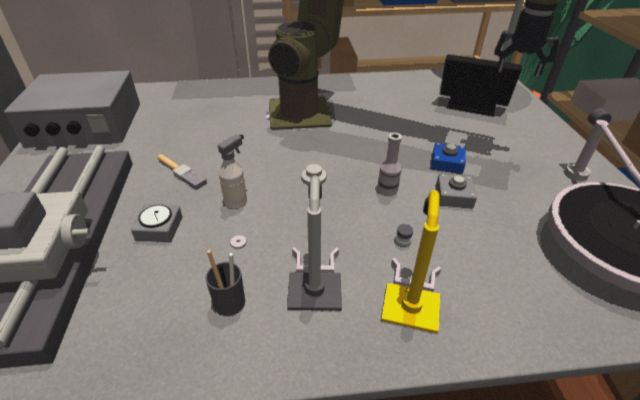

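View pics/side0.png

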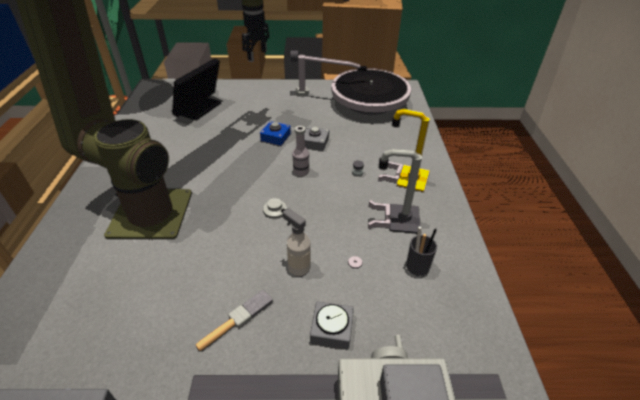

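Candidates: the catch bottle is at scene (390,178), and could be confused with the spray bottle at (233,185). The grey station is at (315,285), with a yellow look-alike at (412,300). The grey button box is at (457,188), with a blue look-alike at (450,157) and the meter box at (157,222). I choose the bare bottle, the grey station and the grey box. I'll check those in one close crop.

```bash
python3 - <<'E'
s=open('h.py').read()
s=s.replace("import numpy as np, cv2","import numpy as np, cv2\nfrom scipy.spatial.transform import Rotation as Ro")
s=s.replace("np.array(c['rotation'])@d","rm(c)@d").replace("np.array(c['rotation']).T","rm(c).T").replace("def ray","def rm(c): return Ro.from_euler('xyz',c['rotation']).as_matrix()\ndef ray")
open('h.py','w').write(s)
E
python3 - <<'E'
from h import *
a=load('scene0'); b=load('side0')
A=a['pixels'][130:310,270:490,::-1]; cv2.imwrite('pics/cropA.png',cv2.resize(A,None,fx=3.6,fy=3.3,interpolation=cv2.INTER_CUBIC))
B=b['pixels'][100:235,250:450,::-1]; cv2.imwrite('pics/cropB.png',cv2.resize(B,None,fx=4,fy=4,interpolation=cv2.INTER_CUBIC))
for n,c,pts in (('scene',a,[(390,189,0),(314,290,0),(457,183,.062),(404,240,0),(314,180,0)]),('side',b,[(301,170,0),(317,130,.062),(358,170,0),(275,209,0)])):
    for u,v,z in pts: print(n,u,v,np.round(onz(c,u,v,z),3))
E
```

```text
scene 390 189 [0.447 0.216 0.   ]
scene 314 290 [ 0.758 -0.025  0.   ]
scene 457 183 [0.514 0.367 0.062]
scene 404 240 [0.637 0.203 0.   ]
scene 314 180 [0.385 0.014 0.   ]
side 301 170 [0.448 0.213 0.   ]
side 317 130 [0.503 0.367 0.062]
side 358 170 [ 0.644  0.214 -0.   ]
side 275 209 [0.373 0.02  0.   ]
```

View pics/cropA.png

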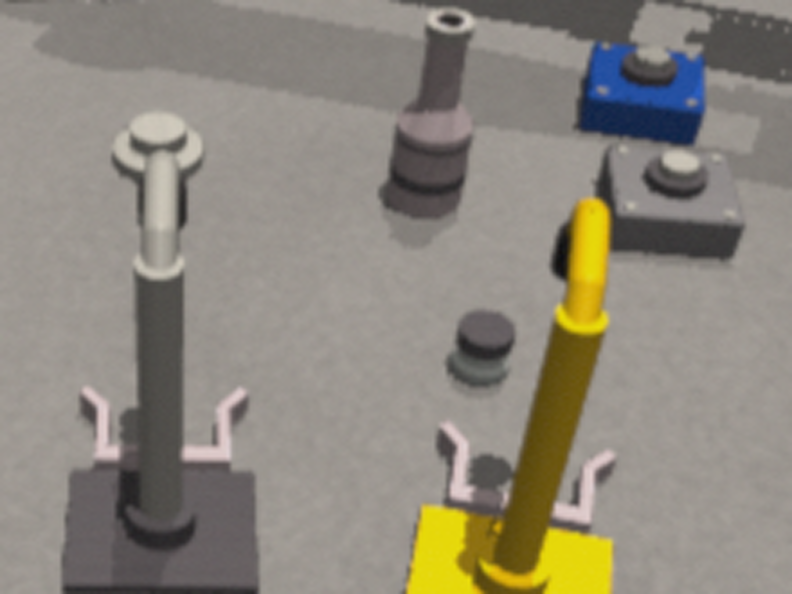

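View pics/cropB.png

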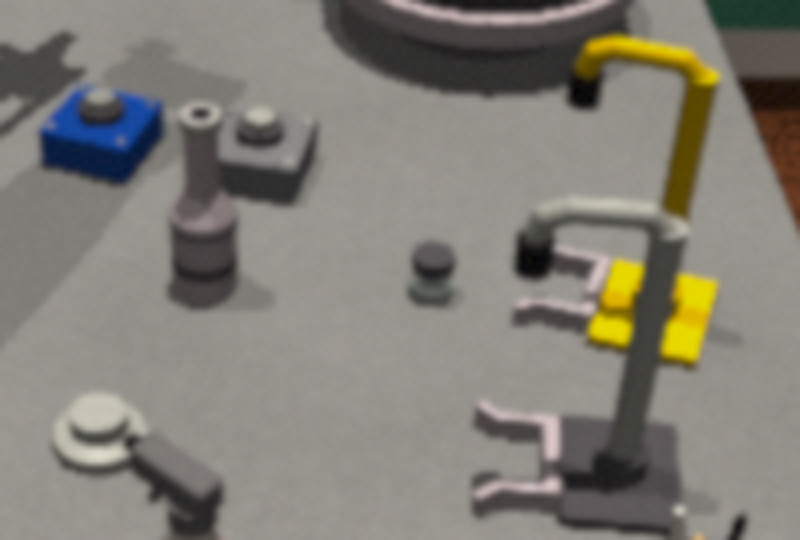

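The crops confirm the choice. The bare banded bottle has its collar top at A(450,20) and B(200,113). The grey fork's lip tips are at A(85,392) and A(245,395). The grey button top is at A(680,163) and B(261,122).

```bash
cat > m.py <<'E'
from h import *
a=load('scene0'); b=load('side0')
fa=lambda x,y,z: np.round(onz(a,270+(x+.5)/3.6-.5,130+(y+.5)/3.3-.5,z)*1000).astype(int)[:2]
fb=lambda x,y,z: np.round(onz(b,250+(x+.5)/4-.5,100+(y+.5)/4-.5,z)*1000).astype(int)[:2]
E
python3 - <<'E'
from m import *
print('bottle top',fa(450,20,.172),fb(200,113,.172),'bottom front',fa(425,212,0),fb(203,303,0))
print('button',fa(680,161,.062),fb(261,120,.062))
print('boxcorners z40', [fa(x,y,.04) for x,y in [(612,147),(728,155),(742,222),(612,215)]])
print('A fork tips',fa(85,392,.022),fa(245,395,.022),'stop corners in',fa(107,450,.022),fa(218,450,.022),'out',fa(95,460,.022),fa(232,460,.022))
print('A bend',fa(106,410,.022),fa(220,412,.022))
print('A base', [fa(x,y,.012) for x,y in [(70,474),(256,474),(258,582),(64,588)]])
print('B tips',fb(480,408,.022),fb(476,492,.022),'stop in',fb(545,420,.022),fb(543,486,.022))
print('B base', [fb(x,y,.012) for x,y in [(562,418),(680,422),(678,522),(560,515)]])
print('B spout',fb(533,265,.192))
print('jar', fa(486,335,.042),fb(433,256,.042),'clamp',fa(158,130,.034),fb(98,413,.034))
print('A pillar foot',fa(160,520,.012))
E
```

```text
bottle top [448 208] [447 209] bottom front [466 205] [447 184]
button [497 377] [495 370]
boxcorners z40 [array([447, 349]), array([466, 431]), array([548, 408]), array([530, 320])]
A fork tips [656 -62] [670  38] stop corners in [708 -52] [716  15] out [716 -60] [725  22]
A bend [674 -50] [683  20]
A base [array([718, -75]), array([730,  36]), array([812,  24]), array([804, -83])]
B tips [664  31] [652 -59] stop in [712  18] [701 -52]
B base [array([728,  30]), array([818,  26]), array([797, -79]), array([712, -72])]
B spout [680 -10]
jar [649 196] [639 195] clamp [379  13] [374  11]
A pillar foot [760 -25]
```

```bash
cat >> h.py <<'E'
def inc(pos,rot,s=None,frm=None):
    """increment from pose (pos0,R0) to (pos,Rot) in move units"""
    p0,R0=frm
    d=R0.inv().apply(np.array(pos)-p0)/.3; w=(R0.inv()*rot).as_rotvec()/np.pi
    return np.round(np.r_[d,w],3)
def pose(h,th):
    """tool whose -x heads along h (rad) with fingers tilted forward by th; y horizontal"""
    f=np.array([np.cos(h),np.sin(h),0]); up=np.array([0,0,1.])
    z=np.sin(th)*f-np.cos(th)*up; x=-(np.cos(th)*f+np.sin(th)*up); y=np.cross(z,x)
    return Ro.from_matrix(np.c_[x,y,z])
E
python3 - <<'E'
from m import *
print('blue A z40',[fa(x,y,.04) for x,y in [(598,42),(705,57),(697,105),(588,90)]],'btn',fa(653,57,.062),fb(101,97,.062))
w=env.read_camera('wrist'); s=env.sense(); R0=Ro.from_euler('xyz',s['tool_rot'])
print('wristcam in tool',R0.inv().apply(np.array(w['origin'])-s['tcp_pos']), s['tcp_pos'],s['joint_positions'])
fr=(np.array([.283,.585,.231]),R0)
bt=np.array([.448,.2085,0]);P=np.array([.603,-.004,0]);d=P-bt;L=np.linalg.norm(d);d/=L;h=np.arctan2(d[1],d[0]);print('L',L,'h',np.degrees(h))
th=np.radians(30)
for back,z in ((.075,.231),(.075,.018),(.037,.018)):
    t=bt-back*d; t[2]=z; print(t, inc(t,pose(h,th),frm=fr))
E
```

```text
blue A z40 [array([293, 390]), array([327, 469]), array([397, 435]), array([366, 357])] btn [353 410] [348 407]
wristcam in tool [ 0.08234638 -0.00029818 -0.14127087] [0.28295737 0.58465055 0.23031643] [ 1.03741811e+00  1.24373283e-01  1.65137270e+00  3.62247098e-05
  1.36749215e+00 -8.26079595e-02]
L 0.2630232879423417 h -53.892548708248135
[0.40380239 0.26909349 0.231     ] [-0.821 -0.772  0.001  0.04  -0.163  0.152]
[0.40380239 0.26909349 0.018     ] [-0.821 -0.771  0.711  0.04  -0.163  0.152]
[0.42619585 0.23839279 0.018     ] [-0.933 -0.831  0.711  0.04  -0.163  0.152]
```

>>> {"method": "play_rows", "body": {
  "increments": "-0.17 -0.15 0 0.01 -0.033 0.03; -0.33 -0.31 0 0.016 -0.065 0.06; -0.5 -0.46 0 0.024 -0.1 0.09; -0.66 -0.61 0 0.03 -0.13 0.12; -0.82 -0.77 0 0.04 -0.163 0.152",
  "hand": 0.53,
  "squeeze": 20
}}

```text
clock: 0.65
tcp_pos: [0.3739, 0.3502, 0.2317]
tool_rot: [3.137, 0.526, 2.197]
force: [0.7, -0.2, -0.1]
grip_width: 0.0203
grip_force: 0.0
```

```bash
cat > n.py <<'E'
from h import *
import sys
# usage: n.py bx by headingdeg tiltdeg back z ... -> increments from measured pose
def go(targets):
    s=env.sense(); R0=Ro.from_euler('xyz',s['tool_rot']); p=np.array(s['tcp_pos'])
    print('t',round(s['clock'],2),'tcp',np.round(p,4),'F',np.round(s['force'],1),'gap',s['grip_width'],'j',np.round(s['joint_positions'],2))
    for pos,h,th in targets: print(inc(pos,pose(np.radians(h),np.radians(th)),frm=(p,R0)).tolist())
E
python3 - <<'E'
from n import *
bt=np.array([.448,.2085,0]);d=np.array([np.cos(np.radians(-53.9)),np.sin(np.radians(-53.9)),0])
go([(bt-b*d+[0,0,z],-53.9,30) for b,z in ((.07,.231),(.07,.018),(.042,.018))])
E
```

```text
t 0.65 tcp [0.3739 0.3502 0.2317] F [ 0.7 -0.2 -0.1] gap 0.020332483113431048 j [ 0.91 -0.08  1.92 -0.51  1.47  0.38]
[-0.253, -0.078, 0.149, 0.001, 0.001, -0.001]
[0.103, -0.081, 0.763, 0.001, 0.001, -0.001]
[0.023, -0.081, 0.81, 0.001, 0.001, -0.001]
```

>>> {"method": "play_rows", "body": {
  "increments": "-0.12 -0.04 0.07 0 0 0; -0.2 -0.07 0.12 0 0 0; -0.2 -0.07 0.12 0 0 0; -0.2 -0.07 0.12 0 0 0"
}}

```text
clock: 1.05
tcp_pos: [0.398, 0.2828, 0.2299]
tool_rot: [3.139, 0.522, 2.2]
force: [0.2, 0.6, 0.7]
grip_width: 0.02
grip_force: 0.0
```

Run:
```python
from n import *
bt=np.array([.448,.2085,0]);d=np.array([np.cos(np.radians(-53.9)),np.sin(np.radians(-53.9)),0])
go([(bt-b*d+[0,0,z],-53.9,30) for b,z in ((.07,.231),(.07,.018),(.042,.018))])
```

```text
t 1.05 tcp [0.398  0.2828 0.2299] F [0.2 0.6 0.7] gap 0.020008366230809323 j [ 0.79 -0.18  2.01 -0.52  1.42  0.27]
[-0.058, -0.011, 0.029, 0.001, -0.001, -0.0]
[0.296, -0.013, 0.645, 0.001, -0.001, -0.0]
[0.215, -0.013, 0.691, 0.001, -0.001, -0.0]
```

Descend vertically behind the bottle, then settle.

>>> {"method": "play_rows", "body": {
  "increments": "-0.03 -0.013 0.12 0 0 0; 0.05 -0.013 0.24 0 0 0; 0.13 -0.013 0.36 0 0 0; 0.21 -0.013 0.5 0 0 0; 0.28 -0.013 0.62 0 0 0"
}}

```text
clock: 1.55
tcp_pos: [0.4063, 0.266, 0.0247]
tool_rot: [3.14, 0.521, 2.203]
force: [0.5, 0.7, -0.2]
grip_width: 0.0203
grip_force: 0.0
```

>>> {"method": "play_rows", "body": {
  "increments": "0 0 0 0 0 0; 0 0 0 0 0 0"
}}

```text
clock: 1.75
tcp_pos: [0.4069, 0.2656, 0.027]
tool_rot: [3.141, 0.523, 2.204]
force: [0.7, 0.3, -0.3]
grip_width: 0.02
grip_force: 0.0
```

Run:
```python
from n import *
bt=np.array([.448,.2085,0]);d=np.array([np.cos(np.radians(-53.9)),np.sin(np.radians(-53.9)),0])
go([(bt-b*d+[0,0,z],-53.9,30) for b,z in ((.07,.018),(.042,.018))])
a=shot('scene','s1')
x=a['pixels'][110:240,310:500,::-1]; cv2.imwrite('pics/c1.png',cv2.resize(x,None,fx=4,fy=4,interpolation=cv2.INTER_CUBIC))
```

```text
t 1.75 tcp [0.4069 0.2656 0.027 ] F [ 0.7  0.3 -0.3] gap 0.019967537409419863 j [ 0.75  0.08  2.15 -0.6   1.07  0.46]
[0.014, -0.001, 0.027, 0.001, -0.0, 0.001]
[-0.067, -0.002, 0.073, 0.001, -0.0, 0.001]
```

View pics/c1.png

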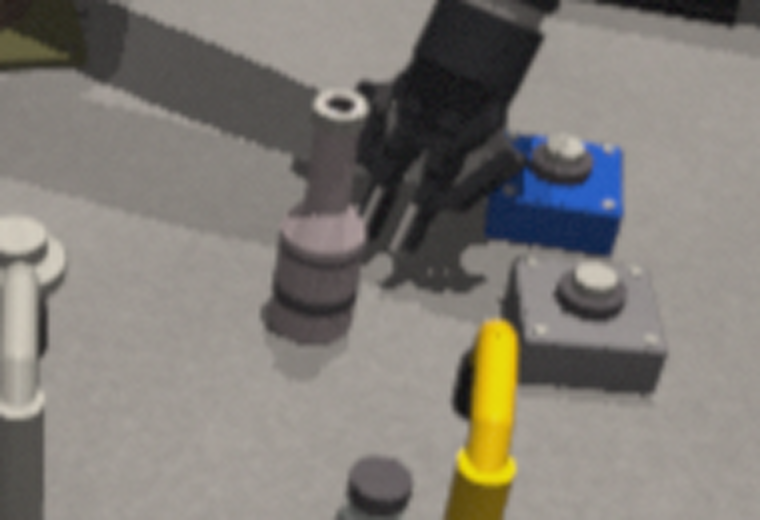

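Picture: the bottle stands untouched at crop (315,270), and the fingertips are just behind it at (390,215). Next I lower to about 18 mm and push along heading -54°.

>>> {"method": "play_rows", "body": {
  "increments": "0.008 0 0.013 0 0 0; 0.0 0 0.034 0 0 0; -0.02 0 0.045 0 0 0; -0.04 0 0.058 0 0 0; -0.06 0 0.07 0 0 0"
}}

```text
clock: 2.3
tcp_pos: [0.423, 0.2434, 0.018]
tool_rot: [3.139, 0.522, 2.201]
force: [-0.1, -0.2, 0.4]
grip_width: 0.0204
grip_force: 0.0
```

>>> {"method": "play_rows", "body": {
  "increments": "-0.029 0 0.016 0 0 0; -0.058 0 0.033 0 0 0; -0.087 0 0.05 0 0 0; -0.116 0 0.066 0 0 0; -0.144 0 0.083 0 0 0"
}}

```text
clock: 2.8
tcp_pos: [0.4524, 0.2031, 0.0178]
tool_rot: [3.139, 0.522, 2.201]
force: [-1.9, 1.9, 2.1]
grip_width: 0.0202
grip_force: 1.6
```

>>> {"method": "play_rows", "body": {
  "increments": "-0.029 0 0.016 0 0 0; -0.058 0 0.033 0 0 0; -0.087 0 0.05 0 0 0; -0.116 0 0.066 0 0 0; -0.144 0 0.083 0 0 0"
}}

```text
clock: 3.3
tcp_pos: [0.4818, 0.1628, 0.0177]
tool_rot: [3.139, 0.522, 2.201]
force: [-1.7, 3.5, 1.9]
grip_width: 0.0201
grip_force: 1.7
```

```bash
cat > bt.py <<'E'
from h import *
def bottle(tag):
    """bottle xy from collar-top ring (bright ring at z=.172) near predicted point, in both views"""
    for n in ('scene','side'): shot(n,n+tag)
E
python3 - <<'E'
from n import *
P=np.array([.603,-.004,0]);d=np.array([np.cos(np.radians(-53.9)),np.sin(np.radians(-53.9)),0])
go([(P-.036*d+[0,0,.018],-53.9,30)])
a=shot('scene','s2');b=shot('side','b2')
p=np.array(env.sense()['tcp_pos'])+.036*d;p[2]=.172
ims=[]
for c in (a,b):
    u,v=proj(c,p).astype(int);print('pred collar',u,v)
    x=c['pixels'][v-25:v+75,u-40:u+40,::-1]; ims.append(cv2.resize(x,(400,500),interpolation=cv2.INTER_CUBIC))
cv2.imwrite('pics/c2.png',np.hstack(ims))
E
```

```text
t 3.3 tcp [0.4818 0.1628 0.0177] F [-1.7  3.5  1.9] gap 0.02011531354063696 j [ 0.49  0.07  2.18 -0.67  0.93  0.28]
[-0.492, -0.002, 0.282, 0.001, -0.0, 0.0]
pred collar 369 150
pred collar 317 141
```

View pics/c2.png

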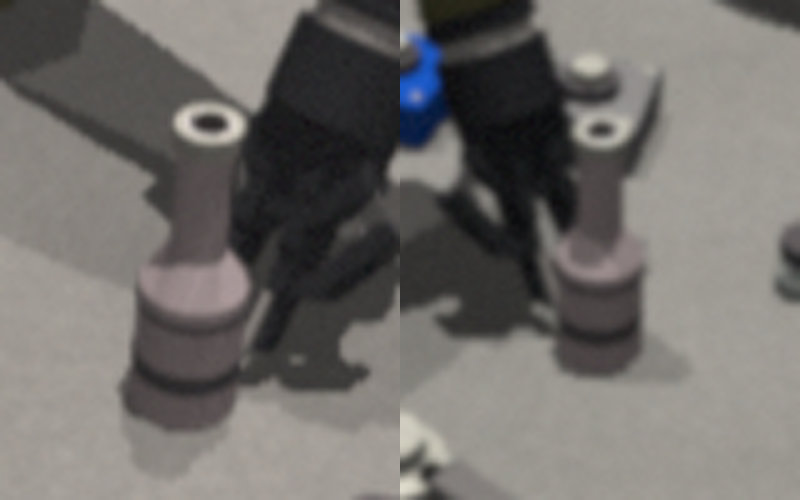

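The bottle is upright and cradled, with its collar within about 3 mm of the prediction in both views: (210,125) and (603,130). I continue to the pre-entry point and then back off.

>>> {"method": "play_rows", "body": {
  "increments": "-0.029 0 0.016 0 0 0; -0.058 0 0.033 0 0 0; -0.087 0 0.05 0 0 0; -0.116 0 0.066 0 0 0; -0.144 0 0.083 0 0 0"
}}

```text
clock: 3.9
tcp_pos: [0.5111, 0.1224, 0.0174]
tool_rot: [3.14, 0.522, 2.201]
force: [-0.6, 0.2, -1.5]
grip_width: 0.0201
grip_force: 0.9
```

>>> {"method": "play_rows", "body": {
  "increments": "-0.029 0 0.016 0 0 0; -0.058 0 0.033 0 0 0; -0.087 0 0.05 0 0 0; -0.116 0 0.066 0 0 0; -0.144 0 0.083 0 0 0"
}}

```text
clock: 4.4
tcp_pos: [0.5407, 0.0823, 0.0176]
tool_rot: [3.139, 0.522, 2.201]
force: [-0.9, 2.2, -0.8]
grip_width: 0.0202
grip_force: 0.9
```

>>> {"method": "play_rows", "body": {
  "increments": "-0.029 0 0.016 0 0 0; -0.058 0 0.033 0 0 0; -0.087 0 0.05 0 0 0; -0.116 0 0.066 0 0 0; -0.144 0 0.083 0 0 0"
}}

```text
clock: 4.9
tcp_pos: [0.5701, 0.0421, 0.0175]
tool_rot: [3.139, 0.522, 2.201]
force: [-0.5, 1.7, -1.5]
grip_width: 0.02
grip_force: 0.9
```

>>> {"method": "play_rows", "body": {
  "increments": "-0.02 0 0.012 0 0 0; -0.04 0 0.023 0 0 0; -0.05 0 0.029 0 0 0; -0.05 0 0.029 0 0 0"
}}

```text
clock: 5.3
tcp_pos: [0.5802, 0.0284, 0.0176]
tool_rot: [3.139, 0.523, 2.201]
force: [-0.3, 0.4, -0.2]
grip_width: 0.02
grip_force: 0.1
```

>>> {"method": "play_rows", "body": {
  "increments": "0.03 0 -0.017 0 0 0; 0.06 0 -0.035 0 0 0; 0.09 0 -0.052 0 0 0; 0.09 0 -0.052 0 0 0; 0.09 0 -0.052 0 0 0"
}}

```text
clock: 5.8
tcp_pos: [0.5613, 0.0546, 0.0176]
tool_rot: [3.139, 0.522, 2.203]
force: [1.3, 0.0, -0.3]
grip_width: 0.0202
grip_force: 0.0
```

Run:
```python
from n import *
go([])
a=shot('scene','s3');b=shot('side','b3')
p=np.array([.603,-.004,.172])
ims=[]
for c in (a,b):
    u,v=proj(c,p).astype(int);print('pred collar',u,v)
    x=c['pixels'][v-25:v+95,u-40:u+56,::-1]; ims.append(cv2.resize(x,(400,500),interpolation=cv2.INTER_CUBIC))
cv2.imwrite('pics/c3.png',np.hstack(ims))
```

```text
t 5.8 tcp [0.5613 0.0546 0.0176] F [ 1.3  0.  -0.3] gap 0.020165147584687 j [ 0.23  0.12  2.13 -0.69  0.8   0.06]
pred collar 316 180
pred collar 353 170
```

View pics/c3.png

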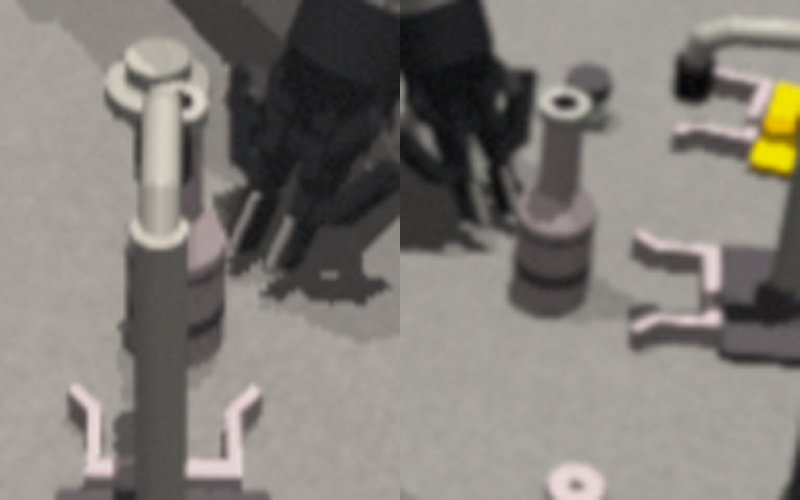

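The bottle is upright at the pre-entry point. Its collar at side panel (165,102) matches (0.603,-0.004), and the fork is clear ahead of it.

Run:
```python
from n import *
a=load('s3');b=load('b3')
ua,va=proj(a,[.603,-.004,.172]).astype(int);ub,vb=proj(b,[.603,-.004,.172]).astype(int)
fa=lambda x,y,z: np.round(onz(a,ua-40+(x+.5)/4.1667-.5,va-25+(y+.5)/4.1667-.5,z)*1000,1)[:2]
fb=lambda x,y,z: np.round(onz(b,ub-40+(x-400+.5)/4.1667-.5,vb-25+(y+.5)/4.1667-.5,z)*1000,1)[:2]
print('side tips',fb(637,236,.022),fb(634,329,.022),'bends',fb(657,251,.022),fb(655,318,.022),'stop in',fb(703,255,.022),fb(700,318,.022),'collar',fb(565,102,.172))
print('scene tips',fa(75,389,.022),fa(256,391,.022),'bends',fa(96,410,.022),fa(232,410,.022),'stop in',fa(100,459,.022),fa(229,459,.022),'spout',fb(690,88,.192))
for S,y in (([.682,-.0145],-7.5),):
    c,s=np.cos(np.radians(y)),np.sin(np.radians(y))
    for q in [(-25,51),(-25,-51),(28,33),(28,-33)]:
        p=[S[0]+(c*q[0]-s*q[1])/1e3,S[1]+(s*q[0]+c*q[1])/1e3,.022]; u,v=proj(b,p);U,V=proj(a,p)
        print(q,np.round(p,3),'side',np.round([(u-ub+40)*4.167+400,(v-vb+25)*4.167]),'scene',np.round([(U-ua+40)*4.167,(V-va+25)*4.167]))
d=np.r_[.682-.603,-.0145+.004,0];print(np.degrees(np.arctan2(d[1],d[0])))
R=np.radians(-7.5);f=np.array([np.cos(R),np.sin(R),0]);B=np.array([.603,-.004,0]);S=np.array([.682,-.0145,0])
go([(B-.075*f+[0,0,.03],-7.5,30),(B-.06*f+[0,0,.018],-7.5,30)])
```

```text
side tips [663.6  32.4] [652.1 -62.5] bends [676.6  16.4] [667.8 -51.8] stop in [709.6  12.3] [699.3 -51.7] collar [598.9   1.2]
scene tips [654.7 -60.7] [666.7  36.8] bends [671.  -50.5] [678.9  22. ] stop in [705. -51.] [712.2  15.9] spout [678.5  -9. ]
(-25, 51) [0.664 0.039 0.022] side [635. 228.] scene [258. 385.]
(-25, -51) [ 0.651 -0.062  0.022] side [630. 327.] scene [ 71. 382.]
(28, 33) [0.714 0.015 0.022] side [707. 251.] scene [225. 460.]
(28, -33) [ 0.705 -0.051  0.022] side [707. 316.] scene [ 99. 458.]
-7.570888900834281
t 5.9 tcp [0.5616 0.0541 0.0176] F [0.4 0.5 0.6] gap 0.020226656446581663 j [ 0.22  0.12  2.13 -0.69  0.8   0.06]
[-0.077, -0.184, -0.004, -0.128, -0.0, -0.223]
[-0.087, -0.148, 0.048, -0.128, -0.0, -0.223]
```

>>> {"method": "play_rows", "body": {
  "increments": "-0.005 -0.035 -0.004 -0.024 0 -0.04; -0.025 -0.07 -0.004 -0.048 0 -0.08; -0.04 -0.11 -0.004 -0.072 0 -0.12; -0.06 -0.145 -0.004 -0.1 0 -0.17; -0.077 -0.184 -0.004 -0.128 0 -0.223"
}}

```text
clock: 6.4
tcp_pos: [0.531, 0.0115, 0.0276]
tool_rot: [3.134, 0.515, 2.81]
force: [-0.3, -0.2, -0.4]
grip_width: 0.0198
grip_force: 0.0
```

>>> {"method": "play_rows", "body": {
  "increments": "0 0 0 0 0 0; 0 0 0 0 0 0"
}}

```text
clock: 6.6
tcp_pos: [0.5317, 0.0117, 0.0278]
tool_rot: [3.133, 0.515, 2.803]
force: [-0.3, 0.2, -0.2]
grip_width: 0.0196
grip_force: 0.0
```

```bash
cat > k.py <<'E'
from n import *
R=np.radians(-7.5);f=np.array([np.cos(R),np.sin(R),0]);B=np.array([.601,-.002,0]);S=np.array([.681,-.0155,0])
go([(B-.05*f+[0,0,.018],-7.5,30),(B-.037*f+[0,0,.018],-7.5,30),(S-.037*f+[0,0,.018],-7.5,30)])
E
python3 k.py
```

```text
t 6.6 tcp [0.5317 0.0117 0.0278] F [-0.3  0.2 -0.2] gap 0.01955982991851975 j [ 0.   -0.13  2.35 -0.36  0.46 -0.94]
[-0.045, -0.001, 0.063, -0.03, -0.002, -0.057]
[-0.082, 0.007, 0.084, -0.03, -0.002, -0.057]
[-0.314, 0.052, 0.216, -0.03, -0.002, -0.057]
```

>>> {"method": "play_rows", "body": {
  "increments": "-0.01 0 0.015 -0.015 0 -0.028; -0.023 0 0.032 -0.03 -0.002 -0.057; -0.045 0 0.063 -0.03 -0.002 -0.057; -0.045 0 0.063 -0.03 -0.002 -0.057; -0.045 0 0.063 -0.03 -0.002 -0.057"
}}

```text
clock: 7.1
tcp_pos: [0.5515, 0.0059, 0.0174]
tool_rot: [3.141, 0.521, 3.012]
force: [0.8, 0.3, -0.5]
grip_width: 0.02
grip_force: 0.0
```

```bash
python3 k.py
```

```text
t 7.1 tcp [0.5515 0.0059 0.0174] F [ 0.8  0.3 -0.5] gap 0.019990754313623633 j [-0.07 -0.08  2.33 -0.08  0.37 -1.45]
[-0.001, -0.005, -0.002, 0.0, -0.001, 0.0]
[-0.039, -0.005, 0.02, 0.0, -0.001, 0.0]
[-0.273, -0.015, 0.154, 0.0, -0.001, 0.0]
```

>>> {"method": "play_rows", "body": {
  "increments": "-0.027 -0.004 0.015 0 0 0; -0.054 -0.006 0.03 0 0 0; -0.08 -0.007 0.045 0 0 0; -0.105 -0.009 0.059 0 0 0; -0.13 -0.01 0.073 0 0 0"
}}

```text
clock: 7.6
tcp_pos: [0.5959, -0.0033, 0.0178]
tool_rot: [-3.141, 0.521, 3.013]
force: [-1.5, 0.2, -0.9]
grip_width: 0.0197
grip_force: 0.8
```

>>> {"method": "play_rows", "body": {
  "increments": "-0.024 -0.001 0.0135 0 0 0; -0.048 -0.002 0.027 0 0 0; -0.072 -0.003 0.04 0 0 0; -0.096 -0.004 0.054 0 0 0; -0.116 -0.005 0.066 0 0 0"
}}

```text
clock: 8.1
tcp_pos: [0.6357, -0.01, 0.0184]
tool_rot: [3.142, 0.522, 3.013]
force: [-1.3, 0.3, -0.9]
grip_width: 0.0202
grip_force: 0.7
```

```bash
python3 k.py
```

```text
t 8.1 tcp [ 0.6357 -0.01    0.0184] F [-1.3  0.3 -0.9] gap 0.020164884036303475 j [-0.09  0.1   2.15 -0.05  0.37 -1.49]
[0.248, 0.012, -0.141, 0.0, -0.001, 0.001]
[0.21, 0.012, -0.119, 0.0, -0.001, 0.001]
[-0.024, 0.002, 0.015, 0.0, -0.001, 0.001]
```

Push the last few mm slowly, watching the force (2 mm per row).

>>> {"method": "play_rows", "body": {
  "increments": "-0.006 0 0.0033 0 0 0; -0.012 0 0.0067 0 0 0; -0.018 0 0.01 0 0 0; -0.022 0 0.0127 0 0 0; -0.022 0 0.0127 0 0 0"
}}

```text
clock: 8.6
tcp_pos: [0.6425, -0.0108, 0.0183]
tool_rot: [3.142, 0.522, 3.013]
force: [-0.7, 0.1, -0.8]
grip_width: 0.0202
grip_force: 0.6
```

>>> {"method": "play_rows", "body": {
  "increments": "-0.003 0 0.0017 0 0 0; -0.006 0 0.0033 0 0 0; -0.006 0 0.0033 0 0 0; -0.006 0 0.0033 0 0 0"
}}

```text
clock: 9.0
tcp_pos: [0.6445, -0.0111, 0.0183]
tool_rot: [3.142, 0.522, 3.013]
force: [-2.2, -0.1, -1.5]
grip_width: 0.0199
grip_force: 0.6
```

>>> {"method": "play_rows", "body": {
  "increments": "-0.003 0 0.0017 0 0 0; -0.006 0 0.0033 0 0 0; -0.006 0 0.0033 0 0 0; -0.006 0 0.0033 0 0 0"
}}

```text
clock: 9.4
tcp_pos: [0.6464, -0.0113, 0.0182]
tool_rot: [-3.142, 0.521, 3.013]
force: [-0.9, 0.1, 0.0]
grip_width: 0.0202
grip_force: 1.0
```

```bash
python3 k.py
python3 - <<'E'
from h import *
b=shot('side','b4'); a=shot('scene','s4')
ims=[]
for c,p in ((a,[.65,-.01,.1]),(b,[.66,-.01,.08])):
    u,v=proj(c,p).astype(int)
    x=c['pixels'][v-60:v+60,u-48:u+48,::-1]; ims.append(cv2.resize(x,(400,500),interpolation=cv2.INTER_CUBIC)); print(u,v)
cv2.imwrite('pics/c4.png',np.hstack(ims))
E
```

```text
t 9.4 tcp [ 0.6464 -0.0113  0.0182] F [-0.9  0.1  0. ] gap 0.020207960391827894 j [-0.09  0.12  2.12 -0.05  0.38 -1.5 ]
[0.279, 0.012, -0.159, 0.0, -0.001, 0.001]
[0.241, 0.012, -0.137, 0.0, -0.001, 0.001]
[0.007, 0.001, -0.003, 0.0, -0.001, 0.001]
315 219
371 196
```

View pics/c4.png

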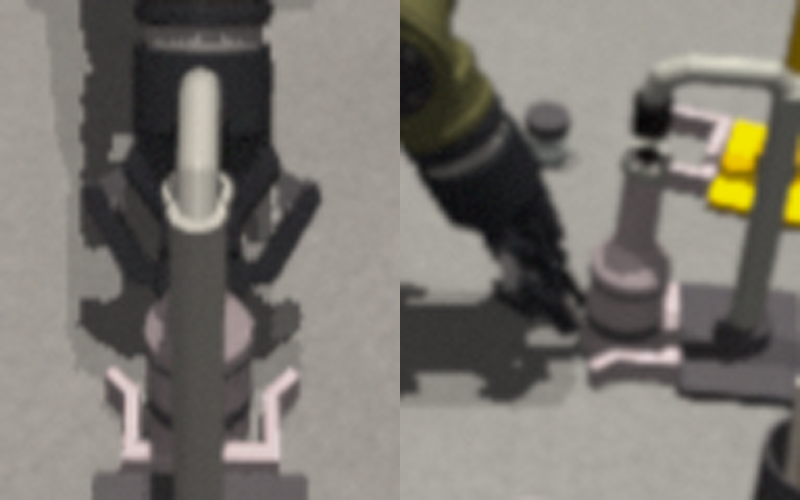

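The bottle is upright inside the grey fork at side (630,290), just under the spout. There is still a small gap to the stop at about (665,330), so I creep on.

>>> {"method": "play_rows", "body": {
  "increments": "-0.003 0 0.0017 0 0 0; -0.006 0 0.0033 0 0 0; -0.006 0 0.0033 0 0 0; -0.006 0 0.0033 0 0 0"
}}

```text
clock: 9.9
tcp_pos: [0.647, -0.0114, 0.0176]
tool_rot: [-3.141, 0.518, 3.013]
force: [-11.7, 1.1, 6.5]
grip_width: 0.02
grip_force: 5.5
```

>>> {"method": "play_rows", "body": {
  "increments": "-0.003 0 0.0017 0 0 0; -0.006 0 0.0033 0 0 0; -0.006 0 0.0033 0 0 0; -0.006 0 0.0033 0 0 0"
}}

```text
clock: 10.3
tcp_pos: [0.6474, -0.0114, 0.0173]
tool_rot: [-3.141, 0.514, 3.013]
force: [-23.4, 1.9, 15.9]
grip_width: 0.0201
grip_force: 11.5
```

A clear stop: the force rose from 1 N to 23 N. The bottle is home, so I back straight off and rise.

>>> {"method": "play_rows", "body": {
  "increments": "0.01 0 -0.006 0 0 0; 0.03 0 -0.017 0 0 0; 0.08 0 -0.046 0 0 0; 0.14 0 -0.08 0 0 0; 0.2 0 -0.115 0 0 0"
}}

```text
clock: 10.8
tcp_pos: [0.5824, -0.0031, 0.0194]
tool_rot: [3.141, 0.524, 3.013]
force: [0.8, 0.1, 0.6]
grip_width: 0.0202
grip_force: 0.0
```

>>> {"method": "play_rows", "body": {
  "increments": "0 0 0 0 0 0; -0.06 0 -0.1 0 0 0; -0.12 0 -0.22 0 0 0; -0.2 0 -0.35 0 0 0; -0.3 0 -0.5 0 0 0"
}}

```text
clock: 11.3
tcp_pos: [0.5853, -0.0035, 0.1913]
tool_rot: [3.142, 0.523, 3.013]
force: [0.9, 0.5, -0.5]
grip_width: 0.0199
grip_force: 0.0
```

>>> {"method": "play_rows", "body": {
  "increments": "0 0 0 0 0 0; 0 0 0 0 0 0",
  "hand": 1
}}

```text
clock: 11.5
tcp_pos: [0.5873, -0.0037, 0.1933]
tool_rot: [3.141, 0.529, 3.013]
force: [0.3, -0.1, -0.6]
grip_width: -0.0
grip_force: 0.0
```

```bash
cat > q.py <<'E'
from n import *
go([([.496,.374,z],h,0) for h,z in ((10,.2),(10,.085),(10,.066),(10,.054))])
E
python3 q.py
python3 - <<'E'
from h import *
b=shot('side','b5'); a=shot('scene','s5')
ims=[]
for c,p in ((a,[.66,-.015,.1]),(b,[.68,-.015,.08])):
    u,v=proj(c,p).astype(int)
    x=c['pixels'][v-60:v+60,u-48:u+48,::-1]; ims.append(cv2.resize(x,(400,500),interpolation=cv2.INTER_CUBIC)); print(u,v)
cv2.imwrite('pics/c5.png',np.hstack(ims))
E
```

```text
t 11.5 tcp [ 0.5873 -0.0037  0.1933] F [ 0.3 -0.1 -0.6] gap -3.996572596097995e-05 j [-0.09 -0.28  2.16 -0.03  0.73 -1.51]
[0.389, 1.209, -0.253, -0.025, 0.167, -0.094]
[0.582, 1.209, 0.078, -0.025, 0.167, -0.094]
[0.614, 1.209, 0.133, -0.025, 0.167, -0.094]
[0.635, 1.209, 0.168, -0.025, 0.167, -0.094]
313 223
378 197
```

View pics/c5.png

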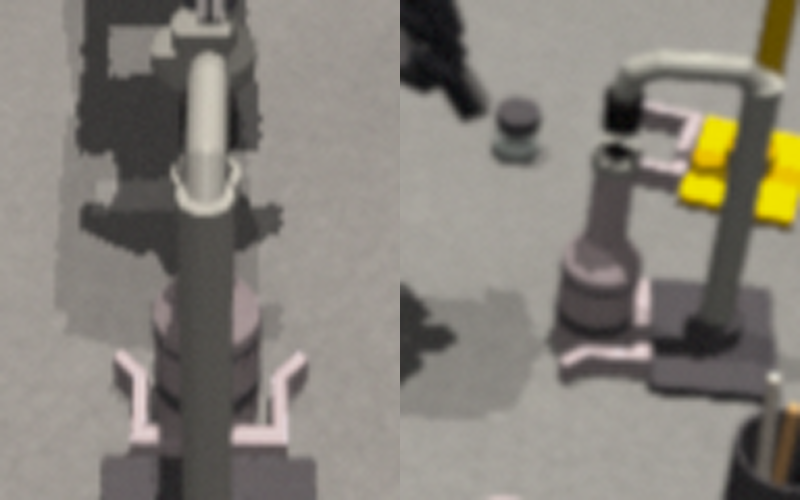

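The bottle stands upright against the stop under the spout, at side (600,250), with the gripper clear. Next is the button, with the fingers shut and pointing down.

>>> {"method": "play_rows", "body": {
  "increments": "0.05 0.15 -0.03 -0.003 0.021 -0.012; 0.1 0.3 -0.06 -0.006 0.042 -0.024; 0.15 0.45 -0.1 -0.01 0.063 -0.036; 0.2 0.6 -0.13 -0.013 0.084 -0.048; 0.25 0.75 -0.16 -0.016 0.105 -0.06"
}}

```text
clock: 12.1
tcp_pos: [0.5242, 0.2327, 0.1914]
tool_rot: [-3.122, 0.184, -3.072]
force: [0.7, -0.8, 0.7]
grip_width: 0.0004
grip_force: 0.0
```

>>> {"method": "play_rows", "body": {
  "increments": "0 0 0 0 0 0"
}}

```text
clock: 12.2
tcp_pos: [0.5248, 0.2355, 0.1917]
tool_rot: [-3.123, 0.186, -3.067]
force: [-0.6, -0.2, -0.3]
grip_width: 0.0001
grip_force: 0.0
```

```bash
python3 q.py
```

```text
t 12.2 tcp [0.5248 0.2355 0.1917] F [-0.6 -0.2 -0.3] gap 0.00014047266983733438 j [ 0.36 -0.11  1.96 -0.08  1.12 -1.25]
[0.055, 0.467, -0.047, -0.009, 0.059, -0.032]
[0.126, 0.474, 0.33, -0.009, 0.059, -0.032]
[0.138, 0.475, 0.392, -0.009, 0.059, -0.032]
[0.145, 0.476, 0.431, -0.009, 0.059, -0.032]
```

>>> {"method": "play_rows", "body": {
  "increments": "0.02 0.15 -0.02 -0.005 0.03 -0.016; 0.04 0.3 -0.03 -0.009 0.059 -0.032; 0.055 0.467 -0.047 -0.009 0.059 -0.032; 0.055 0.467 -0.047 -0.009 0.059 -0.032; 0.055 0.467 -0.047 -0.009 0.059 -0.032"
}}

```text
clock: 12.7
tcp_pos: [0.497, 0.3699, 0.1993]
tool_rot: [-3.14, -0.0, -2.973]
force: [0.4, -0.4, 0.1]
grip_width: 0.0001
grip_force: 0.0
```

```bash
python3 q.py
```

```text
t 12.7 tcp [0.497  0.3699 0.1993] F [ 0.4 -0.4  0.1] gap 9.190497071274828e-05 j [ 0.55  0.08  1.75 -0.    1.31 -1.19]
[0.001, 0.014, -0.002, -0.001, -0.0, -0.002]
[0.001, 0.015, 0.381, -0.001, -0.0, -0.002]
[0.001, 0.015, 0.444, -0.001, -0.0, -0.002]
[0.001, 0.015, 0.484, -0.001, -0.0, -0.002]
```

>>> {"method": "play_rows", "body": {
  "increments": "0 0.015 0.15 0 0 0; 0 0.015 0.28 0 0 0; 0 0.015 0.38 0 0 0; 0 0.015 0.42 0 0 0; 0 0.015 0.42 0 0 0"
}}

```text
clock: 13.2
tcp_pos: [0.496, 0.3721, 0.0728]
tool_rot: [-3.139, -0.002, -2.976]
force: [0.3, 0.9, 1.4]
grip_width: -0.0004
grip_force: 0.0
```

```bash
python3 q.py
python3 - <<'E'
from h import *
b=shot('side','b6'); a=shot('scene','s6')
ims=[]
for c in (a,b):
    u,v=proj(c,[.496,.374,.07]).astype(int)
    x=c['pixels'][v-40:v+40,u-32:u+32,::-1]; ims.append(cv2.resize(x,(400,500),interpolation=cv2.INTER_CUBIC))
cv2.imwrite('pics/c6.png',np.hstack(ims))
E
```

```text
t 13.2 tcp [0.496  0.3721 0.0728] F [0.3 0.9 1.4] gap -0.0004074474415065431 j [ 0.56  0.21  1.84 -0.    1.1  -1.18]
[-0.0, 0.005, -0.424, -0.001, -0.001, -0.003]
[-0.001, 0.006, -0.041, -0.001, -0.001, -0.003]
[-0.001, 0.006, 0.023, -0.001, -0.001, -0.003]
[-0.001, 0.006, 0.063, -0.001, -0.001, -0.003]
```

View pics/c6.png

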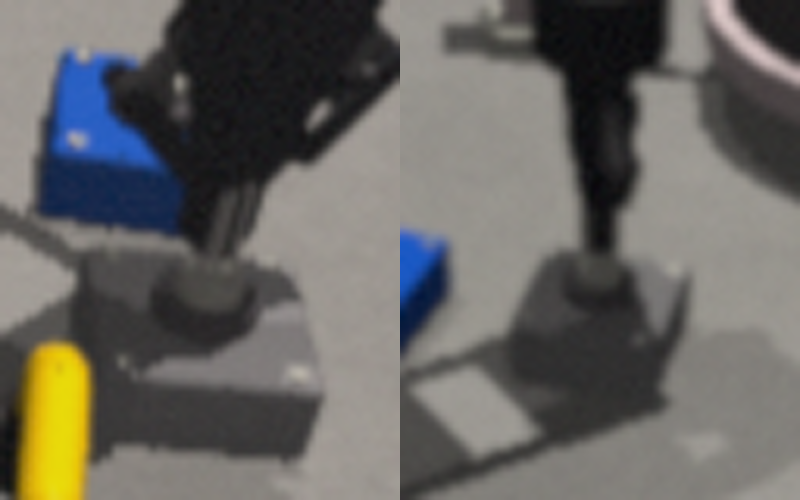

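The shut fingertips are right over the grey button at (205,270) and (600,260), about 10 mm above it. Press slowly.

>>> {"method": "play_rows", "body": {
  "increments": "0 0.006 0.015 0 0 0; 0 0.006 0.03 0 0 0; 0 0.006 0.038 0 0 0; 0 0.006 0.046 0 0 0; 0 0.006 0.046 0 0 0"
}}

```text
clock: 13.8
tcp_pos: [0.497, 0.3763, 0.0619]
tool_rot: [3.141, 0.003, -2.974]
force: [-0.8, -0.6, 1.8]
grip_width: 0.0001
grip_force: 0.7
```

>>> {"method": "play_rows", "body": {
  "increments": "0 0 0.003 0 0 0; 0 0 0.006 0 0 0; 0 0 0.009 0 0 0; 0 0 0.009 0 0 0"
}}

```text
clock: 14.2
tcp_pos: [0.497, 0.3764, 0.0594]
tool_rot: [3.141, 0.003, -2.974]
force: [-0.2, -0.1, 2.7]
grip_width: 0.0001
grip_force: 1.4
```

Contact came at the expected height and the force is spring-like. Continue to the bottom.

>>> {"method": "play_rows", "body": {
  "increments": "0 0 0.004 0 0 0; 0 0 0.008 0 0 0; 0 0 0.01 0 0 0; 0 0 0.01 0 0 0"
}}

```text
clock: 14.6
tcp_pos: [0.4971, 0.3764, 0.0564]
tool_rot: [3.141, 0.003, -2.974]
force: [-2.3, 0.9, 4.5]
grip_width: -0.0004
grip_force: 2.3
```

>>> {"method": "play_rows", "body": {
  "increments": "0 0 0.003 0 0 0; 0 0 0.005 0 0 0; 0 0 0.005 0 0 0; 0 0 0.005 0 0 0"
}}

```text
clock: 15.0
tcp_pos: [0.4971, 0.3764, 0.056]
tool_rot: [3.141, 0.002, -2.974]
force: [-4.4, -1.4, 10.3]
grip_width: 0.0002
grip_force: 5.0
```

>>> {"method": "play_rows", "body": {
  "increments": "0 0 0.002 0 0 0; 0 0 0.003 0 0 0; 0 0 0.003 0 0 0"
}}

```text
clock: 15.3
tcp_pos: [0.4971, 0.3764, 0.0559]
tool_rot: [-3.142, 0.002, -2.974]
force: [-6.1, -3.0, 13.8]
grip_width: -0.0
grip_force: 7.0
```

>>> {"method": "play_rows", "body": {
  "increments": "0 0 -0.02 0 0 0; 0 0 -0.06 0 0 0; 0 0 -0.16 0 0 0; 0 0 -0.3 0 0 0; 0 0 -0.4 0 0 0"
}}

```text
clock: 15.8
tcp_pos: [0.4972, 0.3762, 0.176]
tool_rot: [3.141, 0.004, -2.974]
force: [-0.1, 0.3, 0.4]
grip_width: 0.0003
grip_force: 0.0
```

>>> {"method": "play_rows", "body": {
  "increments": "0 0 0 0 0 0; 0 0 0 0 0 0; 0 0 0 0 0 0"
}}

```text
clock: 16.1
tcp_pos: [0.4958, 0.3755, 0.1718]
tool_rot: [-3.14, -0.0, -2.974]
force: [0.7, -0.5, -0.6]
grip_width: -0.0002
grip_force: 0.0
```

Run:
```python
from h import *
b=shot('side','b7'); old=load('b5')
# bottle collar/neck region unchanged since parked home?
u,v=proj(b,[.681,-.0155,.1]).astype(int)
d=np.abs(b['pixels'].astype(int)-old['pixels'])[v-25:v+45,u-20:u+25].max(2)
print('diff px',(d>40).sum(), env.sense()['force'])
```

```text
diff px 0 [ 0.10030947 -0.12078413 -0.27428787]
```

The button bottomed at 56 mm with a hard stop at 14 N. It is released, and the bottle has not moved since it was parked.

```bash
python3 -c "
from plant import env; print(env.sign_off())"
```

```text
the job is handed in; nothing more can be done
None
```

I slid the catch bottle upright into the grey fork, fully home against its back stop, then pressed the vacuum button all the way down and let go; the job was handed in at about 16 s with the robot touching nothing.

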